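# Hang the spice shelf on the slotted rack

## Robot

A 6-joint arm with a two-finger parallel gripper is mounted at the origin on a cart in front of the work surface, level with it; the furniture and walls round the work are solid. World frame = base frame: x ahead of the robot, y to its left, z up, the work surface at z = 0. Lengths are in m, angles in rad, forces in N, time in s.
With the tool pointing down it reaches from about 0.25 to 0.775 m from the base axis. Payload 4 kg.
Tool frame: the origin (TCP) lies midway between the tips of the shut fingers; the grasp point (between the pads) lies 19 mm behind it; z points along the fingers, y is the line along which they close (so a half turn about z gives the same grasp; the last joint's range is limited). The gripper opens to 94 mm and grips with 3 to 60 N. Pads are 16 mm wide; open, the fingers measure 119 mm over their backs; the gripper's body (75 mm by 177 mm) begins 78 mm behind the grasp point.
Start: joints at [1.024, 0.087, 1.371, -0, 1.684, -0.103], TCP at [0.236, 0.497, 0.206] pointing down, gripper open.
Joint ranges: [-3.1, 3.1], [-0.76, 2.03], [0.27, 2.55], [-1.08, 4.22], [0.17, 2.65], [-2.57, 2.57]. Speed limits (rad/s): [2.79, 2.79, 3.14, 3.14, 3.14, 3.14].

## Interface

Orientations are given as a rotation vector (axis times angle).
In Python, from workcell import monitor, optics, workorder gives the robot as it stands. The module is installed in compiled form; this text tells all that it offers.
- The arm moves only by the tool carry_out, never from a script. Its argument "deltas" is a list of rows, each a list of 7 numbers: the shift along the world's x, y, z in mm, then the turn, a rotation vector about the world's x, y, z in rad, then the finger opening in mm, from 0 to 94. A call has 1 to 12 rows; each row is the pose to reach, as a shift and turn from the pose commanded when the call began; what a row does not reach only later rows make up. A row lasts 1/12 s, in which the tool goes at most 41.7 mm and 7.16 degrees, less where a joint would pass 70% of its speed; a pose out of reach is approached as far as the arm can. A call with a gripper value outside its range is refused whole. The fingers move at their own pace and stop on an object; the grip force is fixed at half the most. Time passes only in rows, so rows that repeat a pose let the fingers close. It gives the time, the measured TCP pose, the force, the opening and the grip force at its end, in the units of the state.
- monitor.observe(): the state, without advancing time (a new reading comes with each control period).
- optics.grab_frame(name): name is "side" or "top" or "wrist"; returns a dict with "frame" (480x640x3 uint8, blue, green, red), "mtx" (3x3 intrinsics, pixels), "world_from_camera" (4x4, takes a point from camera to world coordinates). Camera axes: x right, y up, looking along -z (the intrinsics and any distortion apply to the point x, -y, -z); pixel columns grow to the right and rows downward; lengths in m; the calibration is good to about 2 mm. A picture is of the moment at which its call begins. There is no depth.
- workorder.finish_job(): hands the job in; it is judged then, once.
The state is a dict: "t": time; "joint_positions": joint angles; "joint_velocities": joint speeds; "joint_torque": joint torques, N m; "position": TCP position; "ee_rot": TCP orientation; "contact_force": force on the tool from outside, world axes, zero at the start; "wrist_torque": the same for the moment, N m; "opening": opening from 0.0 (shut) to 1.0 (fully open); "grasp_force": force on a finger pad.
Only numpy, scipy, OpenCV 4.12 (cv2) and the standard library are available. Lean on these libraries where they do the work, as an engineer would, in place of code of your own. Each camera call takes 0.05 s, during which the arm holds its last target. There are 200 camera calls.

## Task

Hang the loose two-bay spice shelf on the empty slotted rack: first move the spice jar that stands in its way aside, leaving it upright on the worktop. Hook both claws of the shelf through the slots, let go so that the shelf hangs by itself on the catch, and then press it down until it snaps past the catch and is fully home. Do not disturb the other things on the worktop.

Things in the scene. Friction and masses are not known exactly. Their poses are not given: they have to be found in the camera images.
- spice_shelf: Loose spice shelf of bright aluminium, 0.24 kg (+-20 percent), standing level on the worktop. Origin: on its underside, at mid width, in the rear face of its back plate; +x to the rear (claw side), z up. Floor x -84 to 0 mm, 116 mm wide, low lips up to 18 mm in front and at the sides; back plate 80 mm high. Centre of mass about x -38, z 33 mm.
- shelf_divider_top (a point): Middle of the flat top of the shelf's centre divider: shelf x = -42, y = 0, z = 80 mm. The divider is an upright plate 10 mm thick across y, from shelf x = -82 mm to the back plate, 78 mm high. Grip the shelf by it from above (closing along shelf y), and press on its top.
- shelf_claw (a point): Tip of the +y claw: shelf x = 12, y = 40, z = 42 mm; the twin is at y = -40. A claw is 5 mm wide: its neck (z 62 to 72 mm) reaches back to x = 16.5 mm, its lip hangs from the neck's end, x 7.5 to 16.5 mm, down to z = 42 mm. Between the claws, on the rear face, a round ridge (radius 4 mm, at x = 2, z = 20 mm, 36 mm long in y) meets the catch.
- empty_rack: Empty rack, fixed: two dark steel uprights, 27 mm wide, 200 mm high, centred at y = +-40 mm, on a wooden foot (x -12 to 138 mm, 136 mm wide, 12 mm high). Origin: worktop level, midway between the uprights, in the plane of their front faces; +x into the rack, away from the shelf side. Hung, the shelf's axes are parallel to the rack's and its origin is at rack x = 0, y = 0. Slippery steel.
- rack_slot (a point): Middle of the lower edge of the +y slot of the empty rack, in the front face: rack x = 0, y = 40, z = 137 mm; twin at y = -40. Slots: 11 mm wide, z 137 to 175 mm, in a 5.5 mm plate; dark marks lower down are blind. Claws go in level along +x with the shelf origin 95 to 103 mm above the worktop, till the back plate meets the uprights; then the shelf goes straight down.
- rack_catch (a joint): Sprung round bar (radius 4 mm) between the empty rack's uprights, 102 mm up. Lowered, the shelf rests on it with its origin about 88 mm above the worktop: hooked, not locked. 10 to 18 N on the divider presses it past; fully home at 75 mm. Joint 0: bar forward, as at first and again when snapped over the ridge; grows to 0.006 m pushed back (12 N + 0.8 N/mm).
- spice_jar: A loose spice jar with a dark lid, 44 mm diameter, 96 mm high, 0.11 kg, standing in front of the empty rack where the shelf must go. Origin: centre of its underside.
- filled_rack: A second rack just like the empty one, fixed, with an identical shelf already locked on it carrying two spice jars (tops at 175 mm above the worktop). It stands to the left or right of the empty rack; its shelf is never handled. Origin and axes as for the empty rack.
- salt_shaker: Salt shaker, 44 mm diameter, 90 mm high, loose bystander. Origin: centre of its underside.
- honey_jar: Honey jar, 63 mm diameter, 94 mm high, loose bystander. Origin: centre of its underside.
- mug: Mug with a band round it, 78 x 110 x 97 mm with its handle, loose bystander. Origin: centre of its underside.
- teaspoon: Teaspoon, 130 x 26 x 11 mm, lying flat, long along its x, loose bystander. Origin: centre of its underside.
- egg_timer: Round egg timer, 70 mm diameter, 58 mm high, loose bystander. Origin: centre of its underside.
Not all that is in view belongs to the job. Leave any red look-alike of the spice_jar alone.

How it is judged:
By the outcome, as a careful person would: the job done as asked, in the order asked, and still so for the second after the job is handed in, with the robot touching nothing.
It also fails if it takes over 69 s, if anything falls off the work surface, if the arm or the gripper's body presses on something with over 40 N, if the wrist force passes 120 N, or if a joint passes its speed limit or range.

## Working session

There is one attempt and no reset: what is moved stays moved. The work goes in short steps, Python scripts to look and compute and a tool call to move; the robot and the scene stay as the last step left them, time stands still between calls to the robot, and variables do not carry over. Pictures are saved under pics/ and viewed, at most 10 in all, crops included, and the job is handed in when it is done.

Besides the shell and the picture viewer there is one more tool, called by a JSON object that holds its "method" and its "body". carry_out: Moves the arm, as the interface text tells. Its arguments: {"type":"object","properties":{"deltas":{"type":"array"}},"required":["deltas"]}

```bash
mkdir -p pics; cat > h.py <<'E'
import numpy as np, cv2
from workcell import monitor, optics, workorder
def grab(n, save=None):
    f=optics.grab_frame(n)
    if save: cv2.imwrite('pics/'+save,f['frame'])
    np.savez('%s.npz'%n, **{k:np.asarray(f[k]) for k in('frame','mtx','world_from_camera')})
    return f
def load(n): return dict(np.load('%s.npz'%n))
def ray(f,uv):
    K=np.asarray(f['mtx']);T=np.asarray(f['world_from_camera'])
    d=np.linalg.inv(K)@[uv[0],uv[1],1]; d=np.array([d[0],-d[1],-d[2]])
    return T[:3,3],T[:3,:3]@d
def onz(f,uv,z):
    o,d=ray(f,uv); return o+d*(z-o[2])/d[2]
def two(f,a,g,b):
    o,d=ray(f,a);p,e=ray(g,b);A=np.stack([d,-e],1);s=np.linalg.lstsq(A,p-o,rcond=None)[0]
    x=o+d*s[0];y=p+e*s[1];return (x+y)/2,np.linalg.norm(x-y)
def proj(f,P):
    T=np.asarray(f['world_from_camera']);q=T[:3,:3].T@(np.asarray(P)-T[:3,3]);q=np.array([q[0],-q[1],-q[2]])
    q=np.asarray(f['mtx'])@q;return q[:2]/q[2]
E
python3 - <<'E'
from h import *
s=monitor.observe();print({k:np.round(v,3) for k,v in s.items()})
for n in('top','side'):
    f=grab(n,n+'0.png');print(n,np.round(f['mtx'],1).tolist(),np.round(f['world_from_camera'],3).tolist(),[k for k in f])
E
```

```text
{'t': np.float64(0.0), 'joint_positions': array([ 1.024,  0.088,  1.372, -0.   ,  1.684, -0.103]), 'joint_velocities': array([-0.001,  0.001,  0.001, -0.001,  0.002,  0.001]), 'joint_torque': array([ 2.0000e-03, -3.4019e+01, -3.0242e+01,  7.2000e-02,  3.3000e-02,
       -0.0000e+00]), 'position': array([0.236, 0.496, 0.204]), 'ee_rot': array([-6.910e-01, -3.064e+00,  3.000e-03]), 'contact_force': array([ 0.293,  0.246, -0.021]), 'wrist_torque': array([-0.006, -0.037, -0.016]), 'grasp_force': np.float64(0.0), 'opening': np.float64(1.0)}
top [[549.3, 0.0, 323.3], [0.0, 549.3, 244.4], [0.0, 0.0, 1.0]] [[0.33, 0.909, -0.254, 0.108], [-0.944, 0.317, -0.092, -0.129], [-0.003, 0.27, 0.963, 1.495], [0.0, 0.0, 0.0, 1.0]] ['frame', 'mtx', 'world_from_camera']
side [[514.9, 0.0, 325.9], [0.0, 514.9, 238.3], [0.0, 0.0, 1.0]] [[0.826, 0.27, -0.494, -0.375], [-0.563, 0.364, -0.743, -1.288], [-0.02, 0.892, 0.452, 0.919], [0.0, 0.0, 0.0, 1.0]] ['frame', 'mtx', 'world_from_camera']
```

View pics/top0.png

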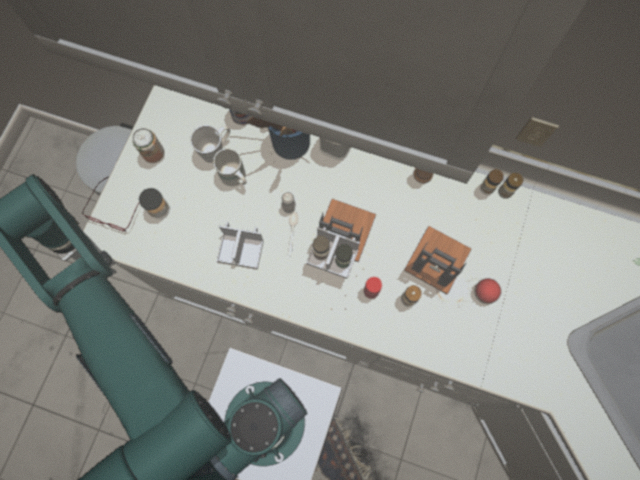

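View pics/side0.png

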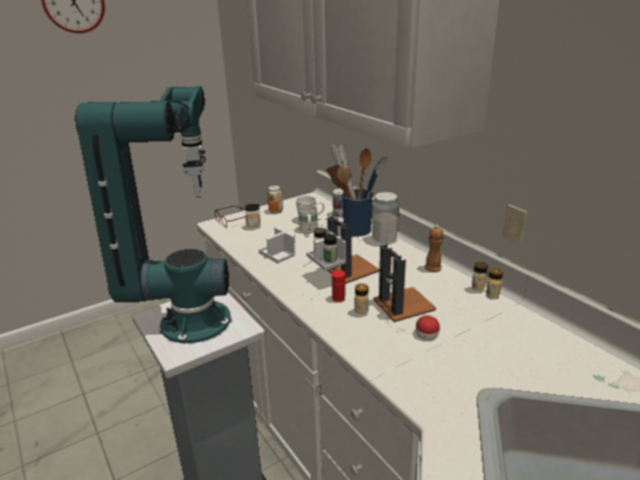

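Top view: loose shelf at (240,248), filled rack (340,240), empty rack (438,262). Candidates for the spice jar: the brown-lidded jar (411,296), the red look-alike (373,288), jars at (492,181)/(512,184), the dark jar at (152,202), and the shaker at (288,202). I choose (411,296), since it stands in front of the empty rack. Next is a close crop to check.

```bash
python3 - <<'E'
from h import *
t=load('top');s=load('side')
a=cv2.resize(t['frame'][190:320,210:476],(798,390),interpolation=cv2.INTER_CUBIC)
b=cv2.resize(s['frame'][225:325,250:450],(420,210),interpolation=cv2.INTER_CUBIC)
im=np.zeros((600,798,3),np.uint8);im[:390]=a;im[390:,:420]=b
c=cv2.resize(s['frame'][215:275,300:400],(350,210),interpolation=cv2.INTER_CUBIC);im[390:,430:780]=c
cv2.imwrite('pics/crop1.png',im)
# coarse positions
for n,uv,z in[('jarlid',(411,294),.096),('red',(373,286),.096),('shelfdiv',(243,245),.08),('timer?',(152,202),.058)]:
    print(n,np.round(onz(t,uv,z),3))
E
```

```text
jarlid [ 0.426 -0.253  0.096]
red [ 0.414 -0.154  0.096]
shelfdiv [0.409 0.209 0.08 ]
timer? [0.446 0.498 0.058]
```

View pics/crop1.png

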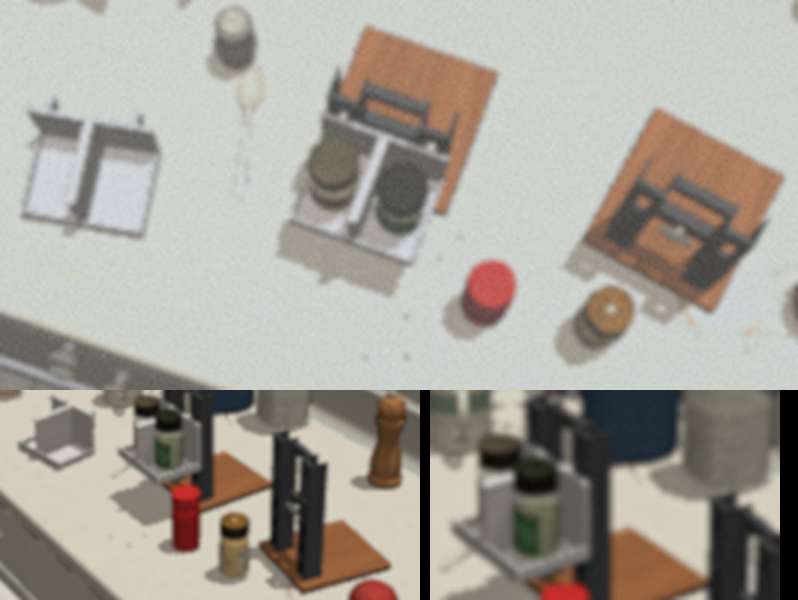

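Crop shows the jar lid at top-view pixel ≈(413,293), a brown/dark lid on a beige body. It is not the red one at (373,286), so the choice holds. Next, coarse poses from the foot corners.

```bash
python3 - <<'E'
from h import *
t=load('top');s=load('side');fr=t['frame']
c=lambda u,v:(210+u/3,190+v/3)
P=[onz(t,c(*p),.012)[:2] for p in[(583,243),(713,310),(783,177),(657,108)]]
print('foot',np.round(P,3).tolist(),[round(np.linalg.norm(P[i]-P[(i+1)%4]),3) for i in range(4)])
P=[onz(t,c(*p),.08)[:2] for p in[(30,110),(158,135)]]+[onz(t,c(*p),.018)[:2] for p in[(22,215),(143,237)]]
print('shelf',np.round(P,3).tolist(),np.linalg.norm(P[0]-P[1]),np.linalg.norm(P[2]-P[3]))
hsv=cv2.cvtColor(fr,cv2.COLOR_BGR2HSV)
m=cv2.inRange(hsv,(5,70,60),(25,255,255));n,l,st,ce=cv2.connectedComponentsWithStats(m)
for i in range(1,n):
    if st[i,4]>60: print(st[i],ce[i].round(1))
print('jar2view',two(t,(413.3,292.7),s,(250+235*200/420,225+(524-390)*100/210)))
print('ball',onz(t,(488,290),.035), 'red',onz(t,c(490,285),.096))
o=t['world_from_camera'][:3,3];print(o)
for n_,p in[('salt',c(233,20)),('spoonend',c(240,195)),('spoon bowl',c(250,85))]:print(n_,onz(t,p,.09 if n_=='salt' else .0))
E
```

```text
foot [[0.501, -0.224], [0.48, -0.354], [0.623, -0.381], [0.649, -0.252]] [np.float64(0.132), np.float64(0.145), np.float64(0.132), np.float64(0.15)]
shelf [[0.437, 0.286], [0.453, 0.169], [0.354, 0.273], [0.372, 0.16]] 0.11836633482123081 0.11434819918925795
[144 150  18  12 106] [154.  156.6]
[489 169  14  14 137] [495.6 175.8]
[508 173  15  14 148] [515.1 179.3]
[ 323  199   52   62 1072] [351.5 219.7]
[149 200  16  13  67] [158.1 207.6]
[332 223  18   9  68] [340.5 227. ]
[ 405  227   66   66 1524] [437.7 255.9]
[432 253  19  13  89] [441.2 258.9]
[405 286  16  15 173] [412.9 293.1]
jar2view (array([ 0.43460351, -0.25858022,  0.08500448]), np.float64(0.0014050252982649569))
ball [ 0.5188806  -0.45068601  0.035     ] red [ 0.41672157 -0.15369196  0.096     ]
[ 0.10791083 -0.12862915  1.49491048]
salt [0.57427783 0.14147203 0.09      ]
spoonend [0.44248466 0.09208318 0.        ]
spoon bowl [0.54748962 0.12054393 0.        ]
```

Rack yaw ≈ -0.18 with origin ≈ (0.501,-0.292). Foot sides measure 132 and ~148 mm against 136 and 150, so the sizes agree. Jar is at (0.428,-0.254). Moving above it.

{"method": "carry_out", "body": {"deltas": [[190, -750, 150, 0, 0, 0.264, 94], [190, -750, 150, 0, 0, 0.264, 94], [190, -750, 150, 0, 0, 0.264, 94], [190, -750, 150, 0, 0, 0.264, 94], [190, -750, 150, 0, 0, 0.264, 94], [190, -750, 150, 0, 0, 0.264, 94], [190, -750, 150, 0, 0, 0.264, 94], [190, -750, 150, 0, 0, 0.264, 94], [190, -750, 150, 0, 0, 0.264, 94], [190, -750, 150, 0, 0, 0.264, 94], [190, -750, 150, 0, 0, 0.264, 94], [190, -750, 150, 0, 0, 0.264, 94]]}}

```text
t: 1.1
position: [0.3561, 0.02, 0.3007]
ee_rot: [0.282, 3.128, 0.0]
contact_force: [0.9, 0.5, -0.1]
opening: 0.999
grasp_force: 0.0
```

{"method": "carry_out", "body": {"deltas": [[70, -274, 55, 0, 0, 0, 70], [70, -274, 55, 0, 0, 0, 70], [70, -274, 55, 0, 0, 0, 70], [70, -274, 55, 0, 0, 0, 70], [70, -274, 55, 0, 0, 0, 70], [70, -274, 55, 0, 0, 0, 70], [70, -274, 55, 0, 0, 0, 70], [70, -274, 55, 0, 0, 0, 70], [70, -274, 55, 0, 0, 0, 70], [70, -274, 55, 0, 0, 0, 70]]}}

```text
t: 1.93
position: [0.4262, -0.2516, 0.3548]
ee_rot: [-0.282, -3.128, -0.002]
contact_force: [-0.5, 0.2, 0.1]
opening: 0.747
grasp_force: 0.0
```

```bash
python3 - <<'E'
from h import *
f=grab('wrist','w1.png');print(np.round(f['mtx'],1).tolist(),np.round(f['world_from_camera'],3).tolist())
print(np.round(monitor.observe()['position'],4))
print('pred jar',proj(f,[.428,-.254,.096]),'rack feet',[proj(f,p+[.012]).round() for p in([.501,-.224],[.48,-.354])])
E
```

```text
[[334.3, 0.0, 319.1], [0.0, 334.3, 238.7], [0.0, 0.0, 1.0]] [[0.179, -0.951, -0.251, 0.353], [0.984, 0.173, 0.043, -0.237], [0.002, -0.254, 0.967, 0.534], [0.0, 0.0, 0.0, 1.0]]
[ 0.4262 -0.251   0.3553]
pred jar [315.90482375 210.88123763] rack feet [array([343., 242.]), array([261., 244.])]
```

View pics/w1.png

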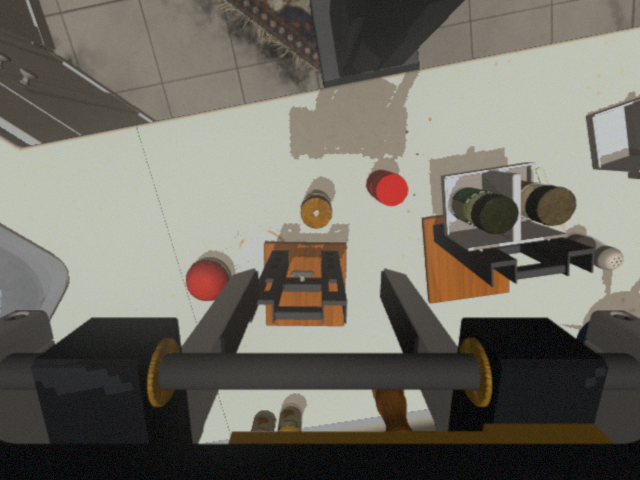

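Wrist view: jar lid at (317,211), matching the predicted (316,211). Red look-alike at (388,188), rack foot front corners ≈(265,241)/(347,242), filled rack right, egg timer (208,281). Jar confirmed. Measuring the rack precisely.

```bash
python3 - <<'E'
from h import *
f=load('wrist');fr=f['frame'];hsv=cv2.cvtColor(fr,cv2.COLOR_BGR2HSV)
m=cv2.inRange(hsv,(3,110,50),(18,255,255));m[:232]=0;m[335:]=0;m[:,:255]=0;m[:,360:]=0
m=cv2.medianBlur(m,3)
# front edge, side edges
cols=range(272,342,3);fe=[onz(f,(c,np.argmax(m[:,c]>0)-.5),.012)[:2] for c in cols]
le=[];re=[]
for r in range(246,262,2):
    x=np.where(m[r])[0]; le.append(onz(f,(x[0]-.5,r),.012)[:2]);re.append(onz(f,(x[-1]+.5,r),.012)[:2])
for n,p in(('front',fe),('L',le),('R',re)):
    p=np.array(p);v=cv2.fitLine(p.astype(np.float32),cv2.DIST_HUBER,0,1e-4,1e-4).ravel();print(n,v.round(4))
O=np.array([.501,-.292]);ya=-.18;X=np.array([np.cos(ya),np.sin(ya)]);Y=np.array([-X[1],X[0]])
for n,p in(('front',fe),('L',le),('R',re)):
    q=np.array([[(a-O)@X,(a-O)@Y] for a in p])*1000;print(n,q.round(1).tolist()[::4])
# jar lid
m2=cv2.inRange(hsv,(3,70,40),(30,255,255));m2[:190]=0;m2[236:]=0;m2[:,:290]=0;m2[:,345:]=0
c,_=max([(c,cv2.contourArea(c)) for c in cv2.findContours(m2,0,1)[0]],key=lambda a:a[1]);(u,v),r=cv2.minEnclosingCircle(c)
print('lid',u,v,r,onz(f,(u,v),.096))
t=load('top');print('edge',onz(t,(411,350),0))
cv2.imwrite('pics/c2.png',cv2.resize(fr[225:335,235:375],(763,600),interpolation=cv2.INTER_CUBIC))
E
```

```text
front [ 0.1872  0.9823  0.4883 -0.295 ]
L [ 0.9915 -0.13    0.4956 -0.3531]
R [ 0.9873 -0.1589  0.5195 -0.2223]
front [[-12.1, -47.4], [-12.1, -28.0], [-12.1, -8.6], [-12.1, 10.8], [-12.1, 30.2], [-10.4, 49.7]]
L [[-6.2, -61.4], [7.3, -60.3]]
R [[-6.2, 71.6], [7.4, 71.9]]
lid 314.9396057128906 210.33892822265625 17.780946731567383 [ 0.42705673 -0.25512572  0.096     ]
edge [ 0.30236308 -0.30508357  0.        ]
```

View pics/c2.png

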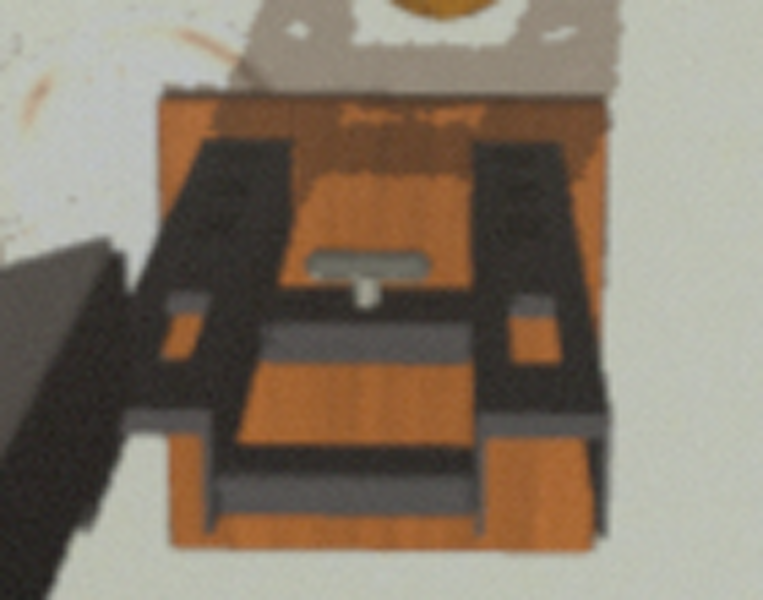

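Crop shows the slots' lower edges at ≈(190,294) and (534,295), upright bases at rows ≈140, the catch bar (368,263), all unobstructed. Now the slot points.

```bash
python3 - <<'E'
from h import *
f=load('wrist')
O=np.array([.501,-.292]);ya=-.185;X=np.array([np.cos(ya),np.sin(ya)]);Y=np.array([-X[1],X[0]])
c=lambda u,v:(235+u/5.45-.4,225+v/5.45-.4)
for n,p,z in[('slot-',(190,294),.137),('slot+',(534,295),.137),('baseL l',(205,141),.012),('baseL r',(292,141),.012),('baseR l',(473,143),.012),('baseR r',(560,143),.012),('topR l',(481,411),.2),('topR r',(607,411),.2),('topL r',(212,409),.2),('topL l',(125,409),.2),('bar l',(308,263),.102),('bar r',(430,265),.102),('slot+top',(537,364),.175),('slot-top',(178,362),.175)]:
    w=onz(f,c(*p),z)[:2];print(n,((w-O)@X*1000).round(1),((w-O)@Y*1000).round(1))
t=load('top');s=load('side')
print('top cam of slot mids predicted', proj(t,[*(O+Y*.005),.2]),proj(t,[*O,.2]))
print('jar in wrist vs top:', onz(f,(315,210.3),.096),onz(t,(412.9,293.1),.096), 'red', onz(f,(392,190),.096),onz(t,(210+490/3,190+285/3),.096))
E
```

```text
slot- 1.0 -34.3
slot+ 0.9 45.6
baseL l 1.6 -47.5
baseL r 1.5 -21.6
baseR l 1.8 32.5
baseR r 1.7 58.5
topR l 0.7 32.4
topR r 0.6 57.5
topL r 0.5 -21.1
topL l 0.6 -38.4
bar l 6.4 -9.8
bar r 6.8 20.9
slot+top 1.5 44.6
slot-top 1.4 -31.5
top cam of slot mids predicted [440.12772729 261.6691083 ] [441.97666318 262.66545059]
jar in wrist vs top: [ 0.42701979 -0.25503759  0.096     ] [ 0.43008401 -0.25654917  0.096     ] red [ 0.41866716 -0.15136563  0.096     ] [ 0.41672157 -0.15369196  0.096     ]
```

Rack origin ≈ (0.5032,-0.2867), yaw -0.186; slot pitch measures 80 mm, as it should. Going down on the jar.

{"method": "carry_out", "body": {"deltas": [[1, -4, -40, 0, 0, 0, 70], [1, -4, -300, 0, 0, 0, 70], [1, -4, -300, 0, 0, 0, 70], [1, -4, -300, 0, 0, 0, 70], [1, -4, -300, 0, 0, 0, 70], [1, -4, -300, 0, 0, 0, 70], [1, -4, -300, 0, 0, 0, 70], [1, -4, -300, 0, 0, 0, 70], [1, -4, -300, 0, 0, 0, 70], [1, -4, -300, 0, 0, 0, 36], [1, -4, -300, 0, 0, 0, 36], [1, -4, -300, 0, 0, 0, 36]]}}

```text
t: 2.98
position: [0.4297, -0.2574, 0.0592]
ee_rot: [0.281, 3.123, -0.006]
contact_force: [0.3, 0.4, -0.0]
opening: 0.569
grasp_force: 0.0
```

{"method": "carry_out", "body": {"deltas": [[0, 0, 0, 0, 0, 0, 36], [0, 0, 0, 0, 0, 0, 36], [0, 0, 0, 0, 0, 0, 36], [0, 0, 0, 0, 0, 0, 36], [0, 0, 0, 0, 0, 0, 36], [0, 0, 0, 0, 0, 0, 36]]}}

```text
t: 3.48
position: [0.4289, -0.257, 0.0579]
ee_rot: [0.282, 3.125, -0.003]
contact_force: [0.3, 1.1, 5.7]
opening: 0.451
grasp_force: 30.0
```

{"method": "carry_out", "body": {"deltas": [[0, 0, 20, 0, 0, 0, 36], [0, 0, 45, 0, 0, 0, 36], [-6, -29, 45, 0, 0, 0, 36], [-12, -60, 45, 0, 0, 0, 36], [-18, -90, 45, 0, 0, 0, 36], [-24, -120, 45, 0, 0, 0, 36], [-29, -143, 45, 0, 0, 0, 36], [-29, -143, 45, 0, 0, 0, 36], [-29, -143, 25, 0, 0, 0, 36], [-29, -143, 8, 0, 0, 0, 36], [-29, -143, 1, 0, 0, 0, 36], [-29, -143, 0, 0, 0, 0, 36]]}}

```text
t: 4.48
position: [0.3983, -0.3982, 0.0568]
ee_rot: [-0.282, -3.128, -0.002]
contact_force: [-2.1, 3.2, 9.7]
opening: 0.451
grasp_force: 30.0
```

{"method": "carry_out", "body": {"deltas": [[0, 0, 0, 0, 0, 0, 36], [0, 0, 0, 0, 0, 0, 60], [0, 0, 0, 0, 0, 0, 70], [0, 0, 0, 0, 0, 0, 75], [0, 0, 0, 0, 0, 0, 75], [0, 0, 20, 0, 0, 0, 75], [0, 0, 60, 0, 0, 0, 75], [0, 0, 100, 0, 0, 0, 75], [0, 0, 140, 0, 0, 0, 75], [0, 0, 180, 0, 0, 0, 75], [0, 0, 220, 0, 0, 0, 75], [0, 0, 260, 0, 0, 0, 75]]}}

```text
t: 5.48
position: [0.3983, -0.3987, 0.3174]
ee_rot: [0.282, 3.129, -0.0]
contact_force: [0.5, -0.7, 0.4]
opening: 0.791
grasp_force: 0.0
```

{"method": "carry_out", "body": {"deltas": [[2, 620, 40, 0, 0, 0.325, 75], [2, 620, 40, 0, 0, 0.325, 75], [2, 620, 40, 0, 0, 0.325, 75], [2, 620, 40, 0, 0, 0.325, 75], [2, 620, 40, 0, 0, 0.325, 75], [2, 620, 40, 0, 0, 0.325, 75], [2, 620, 40, 0, 0, 0.325, 75], [2, 620, 40, 0, 0, 0.325, 75], [2, 620, 40, 0, 0, 0.325, 75], [2, 620, 40, 0, 0, 0.325, 75], [2, 620, 40, 0, 0, 0.325, 75], [2, 620, 40, 0, 0, 0.325, 75]]}}

```text
t: 6.48
position: [0.3995, 0.1019, 0.348]
ee_rot: [-0.228, 3.132, 0.0]
contact_force: [0.6, -1.0, 0.4]
opening: 0.797
grasp_force: 0.0
```

{"method": "carry_out", "body": {"deltas": [[0, 41, 0, 0, 0, 0, 60], [0, 82, 0, 0, 0, 0, 60], [0, 120, 0, 0, 0, 0, 60], [0, 120, 0, 0, 0, 0, 60], [0, 120, 0, 0, 0, 0, 60], [0, 120, 0, 0, 0, 0, 60]]}}

```text
t: 6.98
position: [0.4, 0.2196, 0.3475]
ee_rot: [0.228, -3.133, 0.001]
contact_force: [-1.0, -0.9, 0.0]
opening: 0.639
grasp_force: 0.0
```

```bash
python3 - <<'E'
from h import *
s=monitor.observe();print(s['position'],s['ee_rot'],s['joint_positions'].round(2))
f=grab('wrist');fr=f['frame']
for P in([.404,.222,.08],[.445,.2275,.08]):print(proj(f,P))
u,v=proj(f,[.404,.222,.05]).astype(int);u0=max(0,u-80);v0=max(0,v-60);print(u0,v0)
cv2.imwrite('pics/c3.png',cv2.resize(fr[v0:v0+120,u0:u0+160],(800,600),interpolation=cv2.INTER_CUBIC))
E
```

```text
[0.40003267 0.21955889 0.34748692] [ 2.28358067e-01 -3.13287053e+00  1.08619345e-03] [ 0.38 -0.11  1.28 -0.    1.97 -1.34]
[319.03882123 210.66893734]
[318.66677763 240.24302893]
239 147
```

View pics/c3.png

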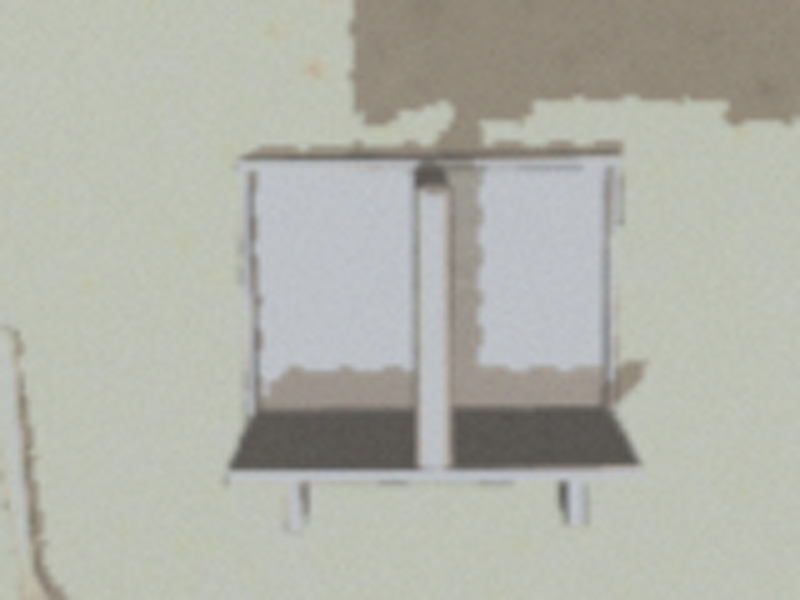

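Crop shows the divider top from (432,188) to (433,466), back-plate top strip rows 466–484 from x 228 to 638, claws at (296,525) and (575,522). Converting.

```bash
python3 - <<'E'
from h import *
f=load('wrist')
c=lambda u,v:(239+u/5-.4,147+v/5-.4)
g=lambda u,v,z:onz(f,c(u,v),z)[:2]
A=g(432,188,.078);B=g(433,466,.079);print('div',A.round(4),B.round(4),'len(82)',np.linalg.norm(A-B),'yaw',np.arctan2(*(B-A)[::-1]))
L=g(229,470,.08);R=g(639,465,.08);print('plate',L.round(4),R.round(4),np.linalg.norm(L-R),'yaw',np.arctan2(-(R-L)[0],(R-L)[1]))
l=g(245,160,.018);r=g(619,158,.018);print('front',l.round(4),r.round(4),np.linalg.norm(l-r),'yaw',np.arctan2(-(r-l)[0],(r-l)[1]))
p=g(296,528,.072);q=g(575,524,.072);print('claw',p.round(4),q.round(4),np.linalg.norm(p-q),'yaw',np.arctan2(-(q-p)[0],(q-p)[1]))
m=(p+q)/2;m2=(L+R)/2;m3=(l+r)/2;print('mids',m,m2,m3)
E
```

```text
div [0.368  0.2247] [0.4433 0.2364] len(82) 0.07625565118939044 yaw 0.15374043276209745
plate [0.4524 0.1807] [0.4345 0.2926] 0.11333433838161328 yaw 0.15832516854128323
front [0.3735 0.1698] [0.3566 0.2808] 0.11226190740890832 yaw 0.1510893541286707
claw [0.4688 0.201 ] [0.4562 0.2793] 0.07924055365851292 yaw 0.16065901743649827
mids [0.46249845 0.24014111] [0.44344926 0.23665969] [0.36503652 0.22533638]
```

{"method": "carry_out", "body": {"deltas": [[5.5, 11.5, -40, 0, 0, 0.01, 60], [5.5, 11.5, -297, 0, 0, 0.01, 60], [5.5, 11.5, -297, 0, 0, 0.01, 60], [5.5, 11.5, -297, 0, 0, 0.01, 60], [5.5, 11.5, -297, 0, 0, 0.01, 60], [5.5, 11.5, -297, 0, 0, 0.01, 60], [5.5, 11.5, -297, 0, 0, 0.01, 60], [5.5, 11.5, -297, 0, 0, 0.01, 60], [5.5, 11.5, -297, 0, 0, 0.01, 60], [5.5, 11.5, -297, 0, 0, 0.01, 60], [5.5, 11.5, -297, 0, 0, 0.01, 20], [5.5, 11.5, -297, 0, 0, 0.01, 4]]}}

```text
t: 8.03
position: [0.4082, 0.2321, 0.0542]
ee_rot: [-0.242, 3.126, 0.003]
contact_force: [0.0, -0.1, -0.4]
opening: 0.531
grasp_force: 0.0
```

{"method": "carry_out", "body": {"deltas": [[0, 0, 0, 0, 0, 0, 4], [0, 0, 0, 0, 0, 0, 4], [0, 0, 0, 0, 0, 0, 4], [0, 0, 0, 0, 0, 0, 4], [0, 0, 0, 0, 0, 0, 4], [0, 0, 0, 0, 0, 0, 4], [0, 0, 0, 0, 0, 0, 4]]}}

```text
t: 8.62
position: [0.4056, 0.2309, 0.0507]
ee_rot: [0.244, -3.132, 0.001]
contact_force: [0.2, -1.9, 0.5]
opening: 0.1
grasp_force: 30.0
```

{"method": "carry_out", "body": {"deltas": [[0, 0, 15, 0, 0, 0, 4], [0, 0, 40, 0, 0, 0, 4], [0, 0, 80, 0, 0, 0, 4], [0, 0, 120, 0, 0, 0, 4], [0, 0, 160, 0, 0, 0, 4], [0, 0, 200, 0, 0, 0, 4], [0, 0, 235, 0, 0, 0, 4], [0, 0, 260, 0, 0, 0, 4], [0, 0, 270, 0, 0, 0, 4], [0, 0, 270, 0, 0, 0, 4]]}}

```text
t: 9.45
position: [0.4064, 0.2319, 0.3229]
ee_rot: [-0.244, 3.128, 0.003]
contact_force: [0.5, -0.5, -2.7]
opening: 0.106
grasp_force: 30.0
```

{"method": "carry_out", "body": {"deltas": [[0, -15, 0, 0, 0, -0.03, 4], [0, -45, 0, 0, 0, -0.06, 4], [0, -85, 0, 0, 0, -0.1, 4], [0, -125, 0, 0, 0, -0.14, 4], [0, -165, 0, 0, 0, -0.18, 4], [0, -205, 0, 0, 0, -0.22, 4], [0, -245, 0, 0, 0, -0.26, 4], [0, -285, 0, 0, 0, -0.3, 4], [-1, -325, 0, 0, 0, -0.341, 4], [-2, -365, 0, 0, 0, -0.341, 4], [-2, -405, 0, 0, 0, -0.341, 4], [-3, -445, 0, 0, 0, -0.341, 4]]}}

```text
t: 10.45
position: [0.4014, -0.215, 0.3171]
ee_rot: [-0.291, -3.123, -0.005]
contact_force: [1.8, 0.7, -2.6]
opening: 0.103
grasp_force: 30.0
```

{"method": "carry_out", "body": {"deltas": [[0, -35, 0, 0, 0, 0, 4], [0, -50, 0, 0, 0, 0, 4], [0, -54, 0, 0, 0, 0, 4], [0, -54, 0, 0, 0, 0, 4], [0, -54, 0, 0, 0, 0, 4]]}}

```text
t: 10.87
position: [0.4025, -0.2662, 0.3195]
ee_rot: [-0.289, -3.126, -0.004]
contact_force: [-0.1, 1.4, -3.0]
opening: 0.105
grasp_force: 30.0
```

```bash
python3 - <<'E'
from h import *
s=monitor.observe();print(s['t'],s['position'],s['ee_rot'],s['contact_force'],s['opening'],s['grasp_force'])
f=grab('wrist');fr=f['frame']
O=np.array([.5032,-.2867]);ya=-.186;X=np.array([np.cos(ya),np.sin(ya)]);Y=np.array([-X[1],X[0]])
for y in(-.04,.04):
  print(proj(f,[*(O+Y*y),.137]),proj(f,[*(O+Y*y),.2]))
cv2.imwrite('pics/c4.png',cv2.resize(fr[140:340,180:460],(800,571),interpolation=cv2.INTER_CUBIC))
E
```

```text
10.8667 [ 0.40254783 -0.26620441  0.3194838 ] [-0.2893999  -3.12645324 -0.00388389] [-0.09685487  1.35929913 -2.96830717] 0.10459599281132054 29.999519884586334
[281.89577312 306.424802  ] [275.30333479 334.82346328]
[349.68821255 306.42580366] [355.48010121 334.79946549]
```

View pics/c4.png

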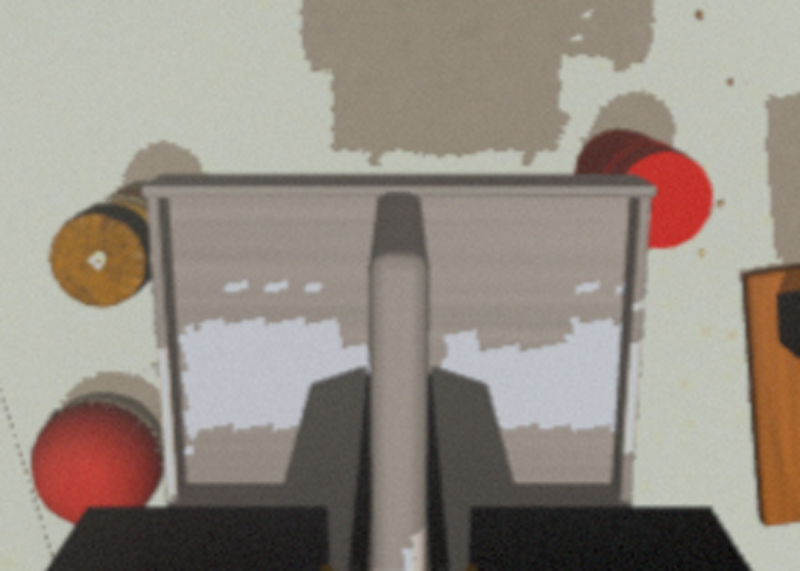

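Crop shows the gripped shelf level with the divider centred at (400,255), the jar standing upright aside at (98,262), red look-alike and timer untouched. The shelf hides the rack, so I check the wrist camera's lateral bias on the gripped divider and look from the side.

```bash
python3 - <<'E'
from h import *
from scipy.spatial.transform import Rotation as Ro
s=monitor.observe();R=Ro.from_rotvec(s['ee_rot']).as_matrix();p=s['position']
f=load('wrist');print(R.round(4).tolist())
y=R[:,1]*np.sign(R[1,1]); x=np.array([y[1],-y[0],0]);x/=np.linalg.norm(x)
o=p+x*.042-np.array([0,0,.0507])
for sx,z in((-.08,.078),(-.06,.079),(-.04,.08)):print(proj(f,o+x*sx+[0,0,z]))
fr=f['frame']
for r in(226,231,238,245,260): 
    g=fr[r,295:345].astype(int).sum(1);print(r,g[::1].tolist()) if r in(231,) else None
m=[proj(f,o+x*0+y*k+[0,0,.08]) for k in(-.058,.058)];print('plate',m)
m=[proj(f,o+x*-.084+y*k+[0,0,.018]) for k in(-.058,.058)];print('front lip',m,'meas',[(180+(u+.5)/2.857-.5,140+(v+.5)/2.855-.5) for u,v in((145,188),(656,188))])
E
```

```text
[[-0.9831, 0.1828, -0.0004], [0.1828, 0.9831, 0.0015], [0.0007, 0.0014, -1.0]]
[316.33512628 233.02864313]
[316.434155   274.29509553]
[316.52820655 313.48749814]
231 [437, 431, 421, 429, 427, 426, 428, 434, 421, 430, 429, 419, 428, 409, 341, 292, 332, 363, 374, 391, 402, 399, 404, 398, 395, 393, 386, 392, 389, 387, 375, 357, 332, 301, 306, 388, 430, 429, 433, 435, 437, 431, 438, 436, 428, 439, 433, 424, 435, 442]
plate [array([204.9561116 , 383.82034065]), array([428.34185265, 383.4291273 ])]
front lip [array([225.36815057, 204.55938024]), array([408.07151194, 204.41761444])] meas [(230.42754637731886, 205.5245183887916), (409.2864893244662, 205.5245183887916)]
```

```bash
python3 - <<'E'
from h import *
f=load('wrist');fr=f['frame'];hsv=cv2.cvtColor(fr,cv2.COLOR_BGR2HSV)
m=cv2.inRange(hsv,(10,90,50),(25,255,255));m[:,:190]=0;m[:,240:]=0;m[:205]=0;m[255:]=0
c=max(cv2.findContours(m,0,1)[0],key=cv2.contourArea);(u,v),r=cv2.minEnclosingCircle(c);bx=cv2.boundingRect(c)
e=cv2.fitEllipse(cv2.convexHull(c))
print('lid',u,v,r,bx,e,'pred',proj(f,[.3983,-.3985,.096]))
w=onz(f,e[0],.096);d=(w[:2]-[.3983,-.3985]);X=np.array([np.cos(-.186),np.sin(-.186)]);Y=np.array([-X[1],X[0]])
print('bias mm in rack axes',d@X*1000,d@Y*1000)
g=grab('side','s2.png')
cv2.imwrite('pics/c5.png',cv2.resize(g['frame'][190:330,310:460],(642,600),interpolation=cv2.INTER_CUBIC))
E
```

```text
lid 214.3157958984375 230.40789794921875 17.01333236694336 (198, 214, 33, 33) ((214.116943359375, 230.60350036621094), (31.67949104309082, 33.9681510925293), 124.64302062988281) pred [211.25879859 230.36195312]
bias mm in rack axes 0.3033169635978983 3.5013859547818
```

The wrist camera reads +3.5 mm in rack y at this depth: the jar, known from its release, appears 3.5 mm off. The gripped divider agrees, about 3 px. Corrected rack origin is (0.5026,-0.2901). Lowering in front of the slots.

{"method": "carry_out", "body": {"deltas": [[10, -5, -15, 0, 0, 0, 4], [10, -5, -50, 0, 0, 0, 4], [10, -5, -90, 0, 0, 0, 4], [10, -5, -130, 0, 0, 0, 4], [10, -5, -160, 0, 0, 0, 4], [10, -5, -171, 0, 0, 0, 4], [10, -5, -171, 0, 0, 0, 4], [10, -5, -171, 0, 0, 0, 4], [10, -5, -171, 0, 0, 0, 4]]}}

```text
t: 11.72
position: [0.4142, -0.2734, 0.1529]
ee_rot: [0.29, 3.124, -0.005]
contact_force: [-0.1, -0.3, -1.0]
opening: 0.103
grasp_force: 30.0
```

```bash
python3 - <<'E'
from h import *
s=monitor.observe();print(s['t'],s['position'],s['ee_rot'],s['contact_force'])
g=grab('side');a=cv2.resize(g['frame'][220:320,330:450],(480,400),interpolation=cv2.INTER_CUBIC)
f=grab('wrist');b=cv2.resize(f['frame'][150:440,170:470],(300,290))
im=np.zeros((400,790,3),np.uint8);im[:,:480]=a;im[:290,490:]=b;cv2.imwrite('pics/c5.png',im)
O=np.array([.5026,-.2901]);ya=-.186;X=np.array([np.cos(ya),np.sin(ya)]);Y=np.array([-X[1],X[0]])
for y in(-.04,.04):print('slot side px',proj(g,[*(O+Y*y),.137]))
E
```

```text
11.7167 [ 0.41416798 -0.27336376  0.15291751] [ 0.28970523  3.12350142 -0.0048514 ] [-0.13171979 -0.26744909 -0.98416732]
slot side px [393.3699317  277.71344109]
slot side px [379.98041784 265.31613244]
```

View pics/c5.png

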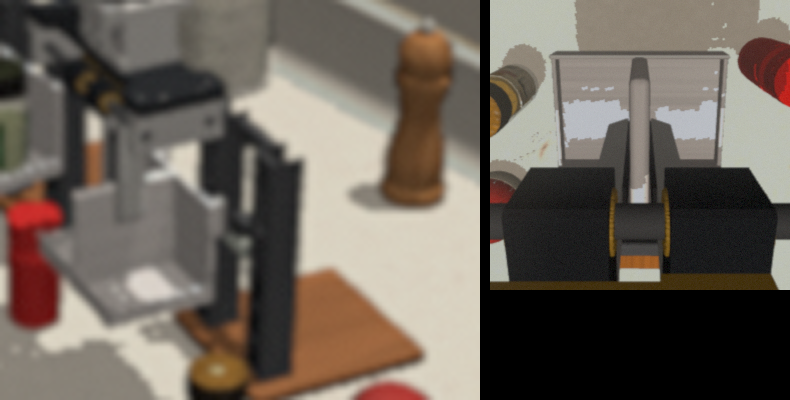

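Side crop shows the shelf level ahead of the uprights at slot height, nothing in between. Advancing the claws.

{"method": "carry_out", "body": {"deltas": [[0, 0, 0, 0, 0, 0, 4], [0, 0, 0, 0, 0, 0, 4], [10, -2, 0, 0, 0, 0, 4], [20, -3.7, 0, 0, 0, 0, 4], [28, -5.2, 0, 0, 0, 0, 4], [28, -5.2, 0, 0, 0, 0, 4], [28, -5.2, 0, 0, 0, 0, 4]]}}

```text
t: 12.4
position: [0.4411, -0.2778, 0.1492]
ee_rot: [-0.29, -3.127, -0.001]
contact_force: [-0.5, 0.7, -2.5]
opening: 0.102
grasp_force: 30.0
```

{"method": "carry_out", "body": {"deltas": [[4, -0.8, 0, 0, 0, 0, 4], [8, -1.5, 0, 0, 0, 0, 4], [12, -2.3, 0, 0, 0, 0, 4], [15, -2.8, 0, 0, 0, 0, 4], [15, -2.8, 0, 0, 0, 0, 4], [15, -2.8, 0, 0, 0, 0, 4]]}}

```text
t: 12.9
position: [0.4556, -0.2806, 0.1496]
ee_rot: [-0.291, -3.128, -0.0]
contact_force: [0.1, -0.6, -1.3]
opening: 0.105
grasp_force: 30.0
```

No contact and the claws are about 10 mm in. Continuing gently until the back plate meets the uprights.

{"method": "carry_out", "body": {"deltas": [[2, -0.4, 0, 0, 0, 0, 4], [4, -0.8, 0, 0, 0, 0, 4], [5, -0.9, 0, 0, 0, 0, 4], [5, -0.9, 0, 0, 0, 0, 4], [5, -0.9, 0, 0, 0, 0, 4]]}}

```text
t: 13.32
position: [0.4606, -0.2815, 0.1496]
ee_rot: [-0.291, -3.128, -0.0]
contact_force: [-0.2, 0.0, -1.9]
opening: 0.105
grasp_force: 30.0
```

{"method": "carry_out", "body": {"deltas": [[1, -0.2, 0, 0, 0, 0, 4], [2, -0.4, 0, 0, 0, 0, 4], [2, -0.4, 0, 0, 0, 0, 4], [2, -0.4, 0, 0, 0, 0, 4]]}}

```text
t: 13.65
position: [0.461, -0.2816, 0.1493]
ee_rot: [-0.292, -3.124, -0.001]
contact_force: [-4.8, 1.6, -0.2]
opening: 0.102
grasp_force: 30.0
```

Contact at exactly the predicted plane. Lowering onto the catch.

{"method": "carry_out", "body": {"deltas": [[-1, 0.2, -2, 0, 0, 0, 4], [-1, 0.2, -4, 0, 0, 0, 4], [-1, 0.2, -6, 0, 0, 0, 4], [-1, 0.2, -8, 0, 0, 0, 4], [-1, 0.2, -9.5, 0, 0, 0, 4], [-1, 0.2, -10, 0, 0, 0, 4], [-1, 0.2, -10, 0, 0, 0, 4], [-1, 0.2, -10, 0, 0, 0, 4]]}}

```text
t: 14.32
position: [0.461, -0.2816, 0.1395]
ee_rot: [-0.292, -3.127, -0.001]
contact_force: [-5.2, 1.4, -0.1]
opening: 0.106
grasp_force: 30.0
```

{"method": "carry_out", "body": {"deltas": [[-0.7, 0.1, -0.5, 0, 0, 0, 4], [-1, 0.2, -1, 0, 0, 0, 4], [-1, 0.2, -1, 0, 0, 0, 4], [-1, 0.2, -1, 0, 0, 0, 4]]}}

```text
t: 14.65
position: [0.4609, -0.2816, 0.1393]
ee_rot: [0.291, 3.127, -0.001]
contact_force: [-3.3, 1.7, 2.9]
opening: 0.103
grasp_force: 30.0
```

Resting on the catch at ~88 mm (force up). Releasing and rising.

{"method": "carry_out", "body": {"deltas": [[0, 0, 0, 0, 0, 0, 15], [0, 0, 0, 0, 0, 0, 30], [0, 0, 0, 0, 0, 0, 40], [0, 0, 0, 0, 0, 0, 40], [0, 0, 0, 0, 0, 0, 40], [0, 0, 10, 0, 0, 0, 40], [0, 0, 35, 0, 0, 0, 40], [0, 0, 60, 0, 0, 0, 40], [0, 0, 90, 0, 0, 0, 0], [0, 0, 100, 0, 0, 0, 0], [0, 0, 100, 0, 0, 0, 0], [0, 0, 100, 0, 0, 0, 0]]}}

```text
t: 15.65
position: [0.4608, -0.2816, 0.2388]
ee_rot: [0.291, 3.127, -0.001]
contact_force: [-0.3, -0.8, -1.0]
opening: 0.179
grasp_force: 0.0
```

```bash
python3 - <<'E'
from h import *
s=monitor.observe();print(s['t'],s['position'],s['ee_rot'],s['contact_force'],s['opening'])
g=grab('side');a=cv2.resize(g['frame'][220:320,330:450],(480,400),interpolation=cv2.INTER_CUBIC)
f=grab('wrist');b=cv2.resize(f['frame'][150:440,170:470],(300,290))
im=np.zeros((400,790,3),np.uint8);im[:,:480]=a;im[:290,490:]=b;cv2.imwrite('pics/c6.png',im)
E
```

```text
15.65 [ 0.46078195 -0.28162335  0.23876642] [ 2.91247136e-01  3.12713708e+00 -6.08407704e-04] [-0.3499195  -0.84051443 -0.97561256] 0.178507737197824
```

View pics/c6.png

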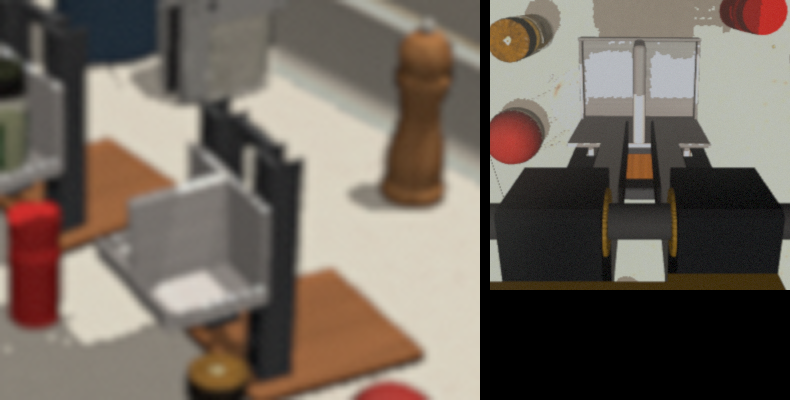

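The shelf hangs by itself: both claws sit in their slots at (593,150) and (687,150), and it is level. Now pressing with shut fingers.

{"method": "carry_out", "body": {"deltas": [[0, 0, -20, 0, 0, 0, 0], [0, 0, -45, 0, 0, 0, 0], [0, 0, -60, 0, 0, 0, 0], [0, 0, -66, 0, 0, 0, 0], [0, 0, -66, 0, 0, 0, 0], [0, 0, -66, 0, 0, 0, 0], [0, 0, -68, 0, 0, 0, 0], [0, 0, -70, 0, 0, 0, 0], [0, 0, -71, 0, 0, 0, 0], [0, 0, -72, 0, 0, 0, 0], [0, 0, -72, 0, 0, 0, 0]]}}

```text
t: 16.67
position: [0.4607, -0.2816, 0.1669]
ee_rot: [0.291, 3.128, -0.0]
contact_force: [-0.4, -0.4, 0.8]
opening: 0.004
grasp_force: 0.1
```

{"method": "carry_out", "body": {"deltas": [[0, 0, -1, 0, 0, 0, 0], [0, 0, -2, 0, 0, 0, 0], [0, 0, -3, 0, 0, 0, 0], [0, 0, -4, 0, 0, 0, 0], [0, 0, -5, 0, 0, 0, 0], [0, 0, -5, 0, 0, 0, 0]]}}

```text
t: 17.17
position: [0.4606, -0.2818, 0.166]
ee_rot: [0.291, 3.125, -0.003]
contact_force: [-4.0, 3.0, 14.4]
opening: 0.004
grasp_force: 6.9
```

{"method": "carry_out", "body": {"deltas": [[0, 0, -1, 0, 0, 0, 0], [0, 0, -2, 0, 0, 0, 0], [0, 0, -2, 0, 0, 0, 0], [0, 0, -3, 0, 0, 0, 0], [0, 0, -3, 0, 0, 0, 0]]}}

```text
t: 17.58
position: [0.4606, -0.2819, 0.1658]
ee_rot: [0.291, 3.124, -0.005]
contact_force: [-9.3, 3.7, 22.4]
opening: 0.004
grasp_force: 11.3
```

Fz is 22 N with Fx -9 N: the stiff tip is holding the shelf in against the sprung bar. Easing the tip back along rack -x while pressing.

{"method": "carry_out", "body": {"deltas": [[-1, 0.2, 0, 0, 0, 0, 0], [-2, 0.4, 0, 0, 0, 0, 0], [-3, 0.6, 0, 0, 0, 0, 0], [-3, 0.6, 0, 0, 0, 0, 0]]}}

```text
t: 17.92
position: [0.4603, -0.2819, 0.1657]
ee_rot: [0.29, 3.117, -0.007]
contact_force: [-0.8, 3.3, 18.5]
opening: 0.005
grasp_force: 9.3
```

{"method": "carry_out", "body": {"deltas": [[-0.3, 0.5, -1, 0, 0, 0, 0], [-0.6, 1, -2, 0, 0, 0, 0], [-0.6, 1, -2, 0, 0, 0, 0], [-0.6, 1, -2, 0, 0, 0, 0]]}}

```text
t: 18.25
position: [0.4602, -0.2818, 0.1655]
ee_rot: [0.29, 3.115, -0.011]
contact_force: [-1.6, 3.1, 23.1]
opening: 0.001
grasp_force: 11.5
```

Still held at ~86 mm: the press at x=-42 tilts the shelf nose-down and friction builds. I lift off and press nearer the back plate (shelf x ≈ -24), which cuts the tilting moment.

{"method": "carry_out", "body": {"deltas": [[0, 0, 8, 0, 0, 0, 0], [0, 0, 25, 0, 0, 0, 0], [10, -2.5, 25, 0, 0, 0, 0], [21, -5, 25, 0, 0, 0, 0], [21, -5, 25, 0, 0, 0, 0], [21, -5, 18, 0, 0, 0, 0], [21, -5, 13, 0, 0, 0, 0], [21, -5, 11, 0, 0, 0, 0], [21, -5, 10, 0, 0, 0, 0], [21, -5, 9, 0, 0, 0, 0], [21, -5, 8, 0, 0, 0, 0], [21, -5, 8, 0, 0, 0, 0]]}}

```text
t: 19.25
position: [0.4776, -0.2849, 0.167]
ee_rot: [0.292, 3.127, -0.002]
contact_force: [-2.4, 1.7, 10.3]
opening: 0.006
grasp_force: 5.2
```

{"method": "carry_out", "body": {"deltas": [[0, 0, -1, 0, 0, 0, 0], [0, 0, -2, 0, 0, 0, 0], [0, 0, -3, 0, 0, 0, 0], [0, 0, -4, 0, 0, 0, 0], [0, 0, -5, 0, 0, 0, 0], [0, 0, -5, 0, 0, 0, 0]]}}

```text
t: 19.75
position: [0.4776, -0.286, 0.1658]
ee_rot: [0.292, 3.124, -0.007]
contact_force: [-5.4, 1.8, 17.8]
opening: 0.007
grasp_force: 8.8
```

{"method": "carry_out", "body": {"deltas": [[-0.5, 0, -1, 0, 0, 0, 0], [-1, 0, -2, 0, 0, 0, 0], [-1.5, 0, -3, 0, 0, 0, 0], [-1.5, 0, -4, 0, 0, 0, 0], [-1.5, 0, -4, 0, 0, 0, 0], [-1.5, 0, -4, 0, 0, 0, 0]]}}

```text
t: 20.25
position: [0.4757, -0.2845, 0.1545]
ee_rot: [-0.291, -3.126, -0.002]
contact_force: [-0.1, 0.3, 0.4]
opening: 0.009
grasp_force: 0.2
```

It snapped. Verifying that it is bottomed.

{"method": "carry_out", "body": {"deltas": [[0, 0, -1, 0, 0, 0, 0], [0, 0, -2, 0, 0, 0, 0], [0, 0, -4, 0, 0, 0, 0], [0, 0, -5, 0, 0, 0, 0], [0, 0, -5, 0, 0, 0, 0]]}}

```text
t: 20.67
position: [0.4758, -0.2847, 0.154]
ee_rot: [0.291, 3.128, -0.001]
contact_force: [-5.5, 4.3, 14.0]
opening: 0.011
grasp_force: 7.1
```

{"method": "carry_out", "body": {"deltas": [[0, 0, 10, 0, 0, 0, 0], [0, 0, 40, 0, 0, 0, 0], [0, 0, 80, 0, 0, 0, 0], [-10, 0, 120, 0, 0, 0, 0], [-40, 0, 150, 0, 0, 0, 0], [-75, 0, 170, 0, 0, 0, 0], [-75, 0, 170, 0, 0, 0, 0], [-75, 0, 170, 0, 0, 0, 0], [-75, 0, 170, 0, 0, 0, 0]]}}

```text
t: 21.42
position: [0.4016, -0.2849, 0.3195]
ee_rot: [-0.292, -3.127, -0.002]
contact_force: [-0.7, 0.7, -0.1]
opening: 0.004
grasp_force: 0.0
```

```bash
python3 - <<'E'
from h import *
s=monitor.observe();print(s['t'],s['position'],s['contact_force'])
g=grab('side');a=cv2.resize(g['frame'][220:320,310:450],(560,400),interpolation=cv2.INTER_CUBIC)
f=grab('wrist');b=cv2.resize(f['frame'][130:350,150:480],(330,220))
t=grab('top')
im=np.zeros((600,800,3),np.uint8);im[:400,:560]=a;im[:220,565:795]=b[:,50:280];im[400:,:660]=cv2.resize(t['frame'][150:330,130:510],(660,313))[90:290];cv2.imwrite('pics/c7.png',im)
E
```

```text
21.4167 [ 0.4016441  -0.28489073  0.3195256 ] [-0.6774039   0.68524285 -0.13665587]
```

View pics/c7.png

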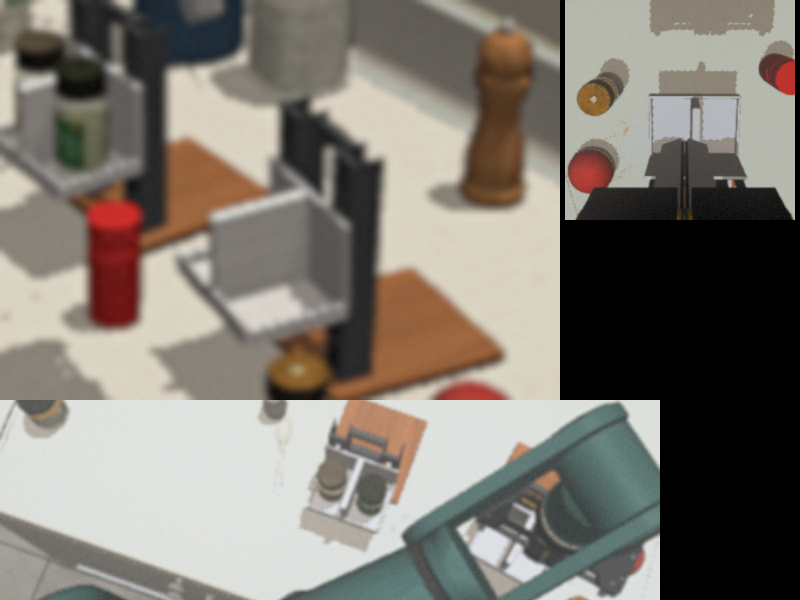

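The shelf hangs level and lower. Pressing met a hard stop at 154 mm, which is home at 75 mm. The jar stands upright at (595,98) in the inset, and the bystanders have not moved. Handing in.

```bash
python3 -c "
from workcell import workorder
print(workorder.finish_job())"
```

```text
the job is handed in; nothing more can be done
None
```

The shelf hangs on the empty rack, snapped past the catch and fully home: pressing met a hard stop at the 75 mm home height. The spice jar stands upright to one side, the bystanders in the final pictures look untouched, and I handed the job in at about 21 s.

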